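# Find and split the free play of a printer's Z-drive crank

## Robot

A 7-joint arm with a two-finger parallel gripper is mounted at the origin on the work surface. World frame = base frame: x ahead of the robot, y to its left, z up, the work surface at z = 0. Lengths are in m, angles in rad, forces in N, time in s.
With the tool pointing down it reaches from about 0.4 to 0.85 m from the base axis. Payload 6.9 kg.
Tool frame: the origin (TCP) lies midway between the tips of the shut fingers; the grasp point (between the pads) lies behind it (ctrl.pinch_z is the z of the grasp point in the tool frame, in m); z points along the fingers, y is the line along which they close (so a half turn about z gives the same grasp; the last joint's range is limited). The gripper opens to 85 mm and grips with 20 to 120 N. Pads are 22 mm wide; open, the fingers measure 114 mm over their backs; the gripper's body (76 mm by 85 mm) begins 54 mm behind the grasp point. The pads swing forward as they close: fully open they stand 13 mm farther back than shut.
Start: joints at [1.22, 0.507, -0.238, 1.5, 0.126, 1.149, -0.155], TCP at [0.275, -0.561, 0.231] pointing down, gripper open.
Joint ranges: [-3.08, 3.08], [-0.24, 2.05], [-1.43, 1.35], [0, 2.5], [-1.52, 4.66], [0.17, 1.96], [-2.89, 2.89]. Speed limits (rad/s): [2.39, 2.39, 3.14, 3.14, 3.14, 3.14, 3.14].

## Interface

Orientations are given as a unit quaternion [w, x, y, z].
In Python, from station import ctrl, get_state, vision, ticket, models gives the robot as it stands. Calls block until the motion is done:
- ctrl.movep(position, orientation): joint-space move of the TCP to a pose.
- ctrl.movel(position, frame=None, max_speed=0.15): straight line of the TCP; frame=None keeps the orientation; max_speed is the mean speed in m/s.
- ctrl.set_joints(angles): joint-space move.
- ctrl.ungrasp() and ctrl.close_gripper(force=None): open the fingers fully, or close them until they stop; force is the grip in N (None keeps the last).
- ctrl.pause(seconds).
- ctrl.ik(position, orientation): joint angles nearest the present ones, or None.
- get_state(): the state.
- vision.grab_frame(name): name is "side" or "top" or "wrist"; returns (picture, depth): 400x640x3 uint8, blue, green, red; 400x640 float32, m along the optical axis (not along the pixel's ray), 0 where there is no reading.
- vision.camera_info(name): a dict with "mtx" (3x3 intrinsics, pixels), "R" (3x3) and "t" (3): a world point X has camera coordinates R X + t; the wrist camera has in their place "hand_eye" (4x4, takes a point from camera to tool coordinates, whose origin is the TCP and whose axes are the flange's). Camera axes: x right, y down, z forward; pixel columns grow to the right and rows downward; lengths in m; the calibration is good to about 2 mm. The wrist camera is an equidistant fisheye: a pixel r from the principal point sees the ray r / f radians off the axis. A picture is of the moment at which its call begins: read the wrist's pose just before it. camera_info takes no time and is no camera call.
A pose or a line that the arm cannot do raises ctrl.Unreachable and nothing moves.
- ticket.close_job(): hands the job in; it is judged then, once.
Trained networks look in the newest picture that a camera, given by its name, has taken for a name from the list of things; names that differ only in an ending like _2 or _b are one class to them, and where a whole thing is asked for, a point or a joint stands for the part that bears it (a point fixed in the world has none). Each returns a list of dicts, best first, with "p" (0 to 1); they miss things now and then, are a little off and sometimes report something else, mostly with a low value. They report only what shows in the picture. A call takes as long as a camera call. They do not tell look-alikes from the thing itself.
- models.recognise(camera, target): "point" ([column, row] in pixels, amid what is visible of it).
- models.masks_of(camera, target): "mask" (400x640 bool, what is visible of it) and "point" ([column, row] in pixels, amid what is visible of it).
The state is a dict: "time": time; "qpos": joint angles; "qd": joint speeds; "tau": joint torques, N m; "tcp_pos": TCP position; "eef_rot": TCP orientation; "contact_force": force on the tool from outside, world axes, zero at the start; "wrist_torque": the same for the moment, N m; "width": finger opening in m; "gripper_force": force on a finger pad.
Only numpy, scipy, OpenCV 4.12 (cv2) and the standard library are available. Lean on these libraries where they do the work, as an engineer would, in place of code of your own. Each camera call takes 0.05 s, during which the arm holds its last target. There are 200 camera calls.

## Task

The crank on the printer's grey Z-drive has free play in its coupling. Turn the red crank knob gently clockwise (seen from above) until you feel the springy resistance, then anticlockwise until you feel it on the other side, without forcing the drive at either end; then leave the crank at rest in the middle of that free play. Last, press the yellow zero button on the black controller fully down, let it come up again, and leave the other things on the bench alone.

Things in the scene. Friction and masses are not known exactly. Their poses are not given: they have to be found in the camera images.
- drive: Z-drive fixed to the bench: grey box 150 x 150 mm, top at 56 mm, on a dark 180 x 180 x 6 mm foot plate; aluminium dial 126 mm across on top, ticks 10 degrees apart, which tell nothing of where the free play lies. Origin under the centre, z up. The free play is 0.4 to 1.2 rad in all, different each time; its middle lies within 0.5 rad of the drive's own -x direction. The crank starts inside it.
- drive_pivot (a point): the crank's vertical turning axis, over the drive's centre, 73.5 mm above the bench. At either end of the play the hidden coupling meets the braked screw: springy resistance, rising about 0.9 N per mm of knob travel, alike at both ends, pushing the crank back when let go. Over about 13 N at the knob (15 mm past an end) overwinds the drive. An end can only be felt, not seen.
- crank_knob (a point): centre of the red upright knob on the crank, 75 mm from the turning axis, 105 mm above the bench. Knob: 18 mm diameter, from 81 to 125 mm above the bench, spins freely on its own axis. Below it the steel crank arm, 18 mm wide, from 68.5 to 78.5 mm above the bench. In its free play the crank swings level against about 0.5 N at the knob and stays where it is left.
- control: black controller box 110 x 140 x 40 mm with a blue screen, fixed to the bench; origin under its centre; the screen lies on its +x half
- zero_top (a point): centre of the top of the yellow round push button (28 mm in diameter) on the controller; it goes down 6 mm against a spring of about 4 N and comes up by itself
- zero (a joint): travel of the yellow button in m: 0 up, 0.006 fully down
- pen_cup: black pen cup, 76 mm across, 95 mm tall, not part of the job; origin under its centre
- spool: orange filament spool lying flat, 100 mm across, 50 mm tall; not part of the job; origin under its centre
- screwdriver: screwdriver lying on the bench; not part of the job
- printed_ring: green printed ring, 56 mm across, 12 mm tall, lying on the bench; not part of the job; origin under its centre
There are look-alikes about, which are no part of the job. What is shaped like the control but brown is not meant.

How it is judged:
By the outcome, as a careful person would: the job done as asked, in the order asked, and still so for the second after the job is handed in, with the robot touching nothing.
It also fails if it takes over 69 s, if anything falls off the work surface, if the arm or the gripper's body presses on something with over 40 N, if the wrist force passes 120 N, or if a joint passes its speed limit or range.

## Working session

There is one attempt and no reset: what is moved stays moved. The work goes in short steps, each a Python script; the robot and the scene stay as the last script left them, time stands still between calls to the robot, and variables do not carry over. Pictures are saved under pics/ and viewed, at most 10 in all, crops included, and the job is handed in when it is done.

```bash
ls; mkdir -p pics; cat > h.py <<'E'
import numpy as np, cv2
from station import ctrl, get_state, vision, ticket, models
def world(cam,d,u,v):
    i=vision.camera_info(cam);K=np.array(i["mtx"]);R=np.array(i["R"]);t=np.array(i["t"])
    return R.T@(np.linalg.inv(K)@np.array([u,v,1.])*d-t)
def proj(cam,X):
    i=vision.camera_info(cam);p=np.array(i["mtx"])@(np.array(i["R"])@X+np.array(i["t"]));return p[:2]/p[2]
def ray(cam,u,v):
    i=vision.camera_info(cam);R=np.array(i["R"]);t=np.array(i["t"])
    d=R.T@np.linalg.inv(np.array(i["mtx"]))@np.array([u,v,1.]);return -R.T@t,d/np.linalg.norm(d)
def tri(a,b):
    (c1,d1),(c2,d2)=a,b
    s=np.linalg.lstsq(np.c_[d1,-d2],c2-c1,rcond=None)[0]
    p,q=c1+s[0]*d1,c2+s[1]*d2
    return (p+q)/2,np.linalg.norm(p-q)
E
python3 - <<'E'
from h import *
np.set_printoptions(precision=4,suppress=True)
s=get_state();print(s["time"],s["tcp_pos"],s["eef_rot"],ctrl.pinch_z)
fr={}
for c in("top","side"):
    im,d=vision.grab_frame(c);fr[c]=d;cv2.imwrite(f"pics/{c}.png",im);np.save(f"{c}.npy",d)
    for n in("crank_knob","drive","control","zero_top","pen_cup","spool","screwdriver"):
        for r in models.recognise(c,n)[:3]:
            u,v=r["point"];dd=d[int(v),int(u)];print(c,n,round(r["p"],2),np.round([u,v]),world(c,dd,u,v))
print(get_state()["time"])
E
```

```text
pics
0.0 [ 0.2748 -0.5608  0.2304] [-0.0009  0.9741  0.2259 -0.0002] -0.0187
top crank_knob 0.66 [382. 195.] [ 0.5687 -0.1798  0.08  ]
top drive 0.82 [382. 185.] [ 0.5952 -0.1818  0.0615]
top control 0.96 [377. 286.] [ 0.3428 -0.1687  0.0435]
top control 0.94 [266. 266.] [0.3921 0.1102 0.0393]
top control 0.91 [184. 289.] [0.3365 0.3123 0.0425]
top zero_top 0.66 [279. 281.] [0.3569 0.0763 0.0643]
top zero_top 0.61 [234. 137.] [0.7163 0.1932 0.0638]
top zero_top 0.58 [258. 205.] [0.5439 0.1295 0.0612]
top pen_cup 0.76 [294. 124.] [0.7688 0.0429 0.0029]
top spool 0.9 [151. 202.] [0.5517 0.399  0.0541]
top screwdriver 0.59 [462. 216.] [ 0.5189 -0.3992  0.0195]
side crank_knob 0.62 [346. 172.] [ 0.5574 -0.1826  0.075 ]
side drive 0.86 [334. 186.] [ 0.5694 -0.1307  0.0531]
side control 0.92 [276. 255.] [0.5613 0.2003 0.0395]
side control 0.86 [351. 333.] [0.3266 0.3434 0.039 ]
side control 0.82 [422. 210.] [ 0.3273 -0.143   0.0391]
side zero_top 0.57 [369. 306.] [0.3166 0.2839 0.0604]
side zero_top 0.41 [434. 191.] [ 0.316  -0.2123  0.0619]
side zero_top 0.34 [294. 220.] [ 0.6242 -0.0048 -0.0035]
side pen_cup 0.96 [241. 197.] [0.731  0.0741 0.0777]
side pen_cup 0.75 [348. 172.] [ 0.5465 -0.1749  0.0796]
side spool 0.73 [225. 321.] [0.5407 0.4299 0.0484]
side screwdriver 0.78 [382. 163.] [ 0.5203 -0.3948  0.0183]
0.8
```

View pics/top.png

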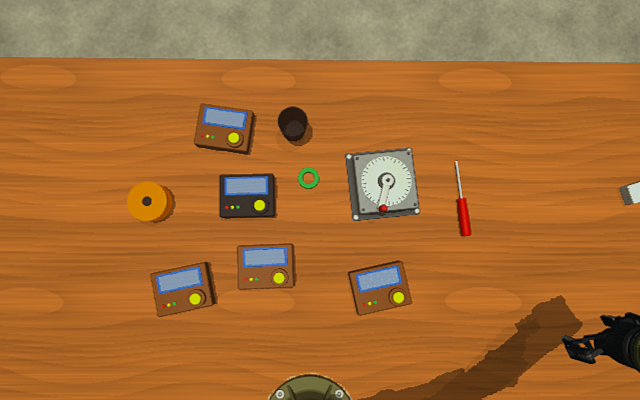

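View pics/side.png

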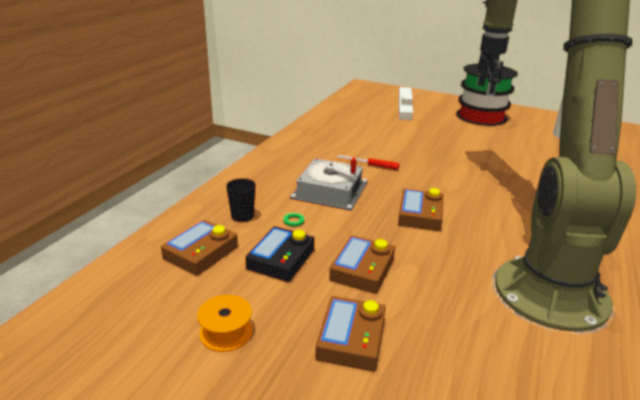

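The top view shows five controllers. Four are brown, at (224,128), (183,289), (266,266) and (380,288). The only black one is at (247,196), with its yellow button at (260,205), so that is the one meant. The crank knob is red, at about (382,208) in top and (353,165) in side. I'll confirm this in a crop and triangulate.

```bash
cat > m.py <<'E'
from h import *
np.set_printoptions(precision=4,suppress=True)
T=cv2.imread("pics/top.png");S=cv2.imread("pics/side.png");dt=np.load("top.npy");ds=np.load("side.npy")
def blob(im,lo,hi,box):
    x0,y0,x1,y1=box;h=cv2.cvtColor(im[y0:y1,x0:x1],cv2.COLOR_BGR2HSV)
    m=cv2.inRange(h,lo,hi);n,l,st,c=cv2.connectedComponentsWithStats(m)
    k=1+np.argmax(st[1:,4]);return c[k]+[x0,y0],st[k]+[x0,y0,0,0,0]
red=((0,150,60),(6,255,255));yel=((24,150,120),(34,255,255))
kt,st1=blob(T,*red,(370,195,400,220));ks,st2=blob(S,*red,(345,150,362,178))
bt,st3=blob(T,*yel,(245,192,275,218));bs,st4=blob(S,*yel,(285,222,312,248))
print(kt,st1,ks,st2);print(bt,st3,bs,st4)
print("knob",tri(ray("top",*kt),ray("side",*ks)));print("btn",tri(ray("top",*bt),ray("side",*bs)))
for c,d,p in(("top",dt,kt),("side",ds,ks),("top",dt,bt),("side",ds,bs)):
    u,v=p.round().astype(int);print(c,p,world(c,np.median(d[v-1:v+2,u-1:u+2]),*p))
# dial: points with height ~ between 57..68mm
def cloud(c,d):
    v,u=np.nonzero(d>0);i=vision.camera_info(c);z=d[v,u]
    P=(np.linalg.inv(np.array(i["mtx"]))@np.c_[u,v,np.ones(len(u))].T*z-np.array(i["t"])[:,None]);return (np.array(i["R"]).T@P).T
for c,d in(("top",dt),("side",ds)):
    P=cloud(c,d);m=(abs(P[:,0]-.59)<.13)&(abs(P[:,1]+.18)<.13)&(P[:,2]>.045)
    Q=P[m];print(c,len(Q),np.histogram(Q[:,2],bins=np.arange(.045,.13,.005))[0])
    B=Q[(Q[:,2]<.07)];r=cv2.minAreaRect(B[:,:2].astype(np.float32)*1000);print(r)
    K=Q[Q[:,2]>.085];print("high",len(K),K.mean(0) if len(K) else 0)
for n,c in(("top",T),("side",S)):pass
a=cv2.resize(T[140:230,210:430],(800,327),interpolation=cv2.INTER_CUBIC)
b=cv2.resize(S[150:290,240:380],(270,270),interpolation=cv2.INTER_CUBIC)
cv2.imwrite("pics/crop.png",np.vstack([a,cv2.copyMakeBorder(b,0,0,0,530,cv2.BORDER_CONSTANT)]))
E
python3 m.py
```

```text
[382.4583 208.125 ] [379 205   8   7  48] [352.9333 165.35  ] [351 159   5  14  60]
[259.0928 204.8247] [254 200  11  11  97] [298.4    234.3636] [292 230  14  10 110]
knob (array([ 0.5343, -0.1754,  0.1025]), np.float64(0.00012386525496234322))
btn (array([0.545 , 0.1272, 0.0563]), np.float64(0.0005033550177837683))
top [382.4583 208.125 ] [ 0.5326 -0.1715  0.1239]
side [352.9333 165.35  ] [ 0.5304 -0.1646  0.108 ]
top [259.0928 204.8247] [0.5447 0.1266 0.0627]
side [298.4    234.3636] [0.5409 0.1349 0.0621]
top 3442 [  20  374 1913  766   30   16  170   83   11    2    2    3    2    3
    7   25]
((606.8916625976562, -193.75906372070312), (151.58349609375, 150.81399536132812), 6.413295745849609)
high 70 [ 0.5433 -0.1756  0.1142]
side 1509 [107 285 711 112  17  50 110  18  12  11  11  11  12  13  13  14]
((605.635009765625, -190.86215209960938), (151.7763214111328, 160.75706481933594), 6.147110939025879)
high 99 [ 0.5338 -0.1682  0.1062]
```

View pics/crop.png

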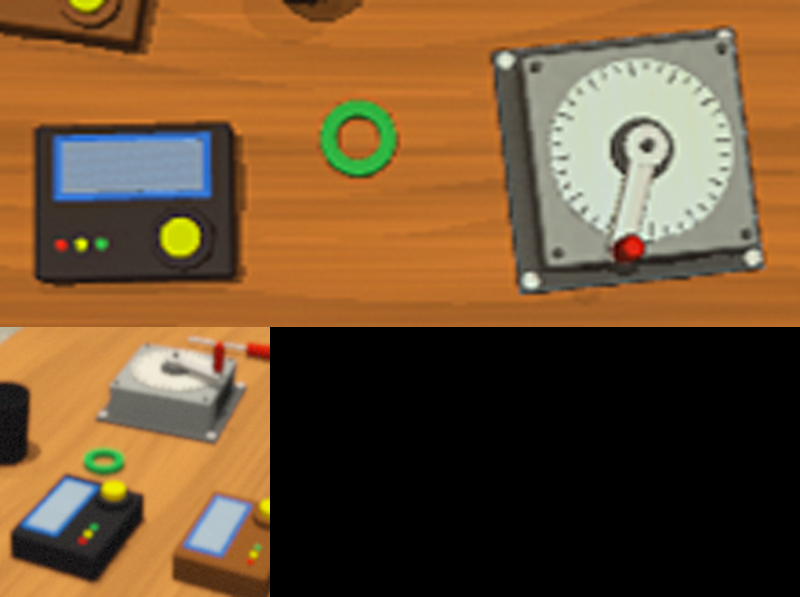

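The crop confirms it: the black box has its screen on the far side and the yellow button at top-view pixel (259,205). The red knob is on the near side of the dial. The knob is about (0.533,-0.173) and the pivot about (0.6065,-0.193), which gives a 75–76 mm radius and agrees with the text. I'll grasp the knob with the closing line tangential to its circle.

View pics/w1.png

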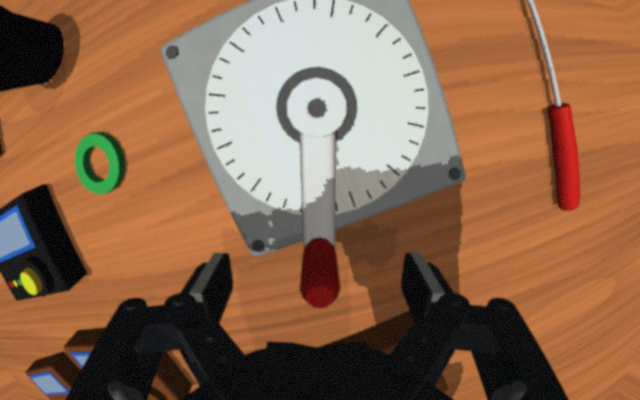

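The wrist view shows the knob centred between the pads at (319,280) and the pivot straight ahead at (317,107). The finger width is 17.3 mm, so the knob is held. Next I feel for the clockwise end in small steps.

```bash
cat >> h.py <<'E'
C=np.array([.6065,-.193])
def read(th,n=8):
    F=[]
    for _ in range(n): ctrl.pause(.02);F.append(get_state()["contact_force"])
    f=np.mean(F,0);p=np.array(get_state()["tcp_pos"])[:2]-C
    t=np.arctan2(p[1],p[0])%(2*np.pi)
    return t,f[:2]@[-np.sin(t),np.cos(t)],f[:2]@[np.cos(t),np.sin(t)]
def sweep(th,r,sgn,fmax=4.5,nmax=60):
    L=[];step=.04
    for i in range(nmax):
        th+=sgn*step
        ctrl.movel([*(C+r*np.array([np.cos(th),np.sin(th)])),.088],quat(th),max_speed=.06)
        t,ft,fr=read(th,5);fn=-sgn*ft   # fn>0 = resistance
        if i and fn>1.6: t,ft,fr=read(th,8);fn=-sgn*ft
        r+=np.clip(1e-4*fr,-.0005,.0005);L.append((get_state()["time"],t,ft,fr,r))
        if fn>fmax: break
        step=.013 if fn>1.6 else .04
    print(np.array(L));return th,r
E
python3 - <<'E'
from h import *
print(read(0))
k=np.array(get_state()["tcp_pos"])[:2]-C
print(sweep(np.arctan2(k[1],k[0])%(2*np.pi),np.linalg.norm(k),-1,nmax=25))
E
```

```text
(np.float64(2.8764436674509732), np.float64(0.3958353512008745), np.float64(0.8409255480945809))
[[ 5.1167  2.8356 -0.0544  1.3526  0.0763]
 [ 5.45    2.7964  0.0224  0.3842  0.0764]
 [ 5.7833  2.7569 -0.1872  0.2461  0.0764]
 [ 6.1167  2.7171  0.0113  0.1467  0.0764]
 [ 6.45    2.6771 -0.2062 -0.4359  0.0764]
 [ 6.7833  2.6381  0.1455  0.2132  0.0764]
 [ 7.25    2.6016  2.1462  0.004   0.0764]
 [ 7.7167  2.5853  3.2177 -0.4669  0.0763]
 [ 8.1833  2.5721  3.6007  0.1308  0.0764]
 [ 8.65    2.5589  4.134   0.0641  0.0764]
 [ 9.1167  2.5469  5.1392 -0.3373  0.0763]]
(np.float64(2.5444436674509734), np.float64(0.07632961978591563))
```

Resistance started at about 2.62 rad and rose at the expected 0.9 N/mm to 5.1 N. Now the anticlockwise side.

```bash
python3 - <<'E'
from h import *
k=np.array(get_state()["tcp_pos"])[:2]-C
print(sweep(np.arctan2(k[1],k[0])%(2*np.pi),np.linalg.norm(k),+1,nmax=50))
E
```

```text
[[ 9.45    2.5811  2.8948 -0.5705  0.0763]
 [ 9.7833  2.618   1.5388  0.0625  0.0764]
 [10.1167  2.6589 -0.0961 -0.4138  0.0763]
 [10.45    2.7047  0.0139 -0.011   0.0763]
 [10.7833  2.7459  0.1299  0.4114  0.0763]
 [11.1167  2.7863 -0.2128 -0.1685  0.0763]
 [11.45    2.8261 -0.2133 -0.1398  0.0763]
 [11.7833  2.8658 -0.0802  0.1071  0.0763]
 [12.1167  2.9062 -0.3029 -0.331   0.0763]
 [12.45    2.9461 -0.6077 -0.1303  0.0763]
 [12.7833  2.986  -0.2361  0.2234  0.0763]
 [13.1167  3.0256 -0.1681 -0.0851  0.0763]
 [13.45    3.0659 -0.3673 -0.3164  0.0763]
 [13.7833  3.1058 -0.4482  0.0582  0.0763]
 [14.1167  3.1467  0.0015  0.1602  0.0763]
 [14.45    3.1825 -1.1488  0.2221  0.0763]
 [14.9167  3.2208 -2.957   0.087   0.0763]
 [15.3833  3.2378 -3.8937  0.095   0.0763]
 [15.85    3.2513 -4.575  -0.4884  0.0763]]
(np.float64(3.2528661102469663), np.float64(0.07627877672108753))
```

Both ends are felt. At equal force the middle is at about 2.904 rad. I'll return there slowly, release, check with the wrist camera, then move over the button.

```bash
python3 - <<'E'
from h import *
r=.0763;M=2.904
def go(th): ctrl.movel([*(C+r*np.array([np.cos(th),np.sin(th)])),.088],quat(th),max_speed=.05)
for th in np.linspace(3.2529,M,6)[1:]: go(th)
ctrl.pause(.3);print(read(0,10))
ctrl.ungrasp();ctrl.pause(.2)
s=get_state();print(s["time"],s["width"],s["contact_force"])
im,_=vision.grab_frame("wrist");cv2.imwrite("pics/w2.png",im)
p=C+r*np.array([np.cos(M),np.sin(M)])
ctrl.movel([*p,.20],max_speed=.12)
ctrl.movep([.544,.127,.20],quat(np.pi));ctrl.close_gripper(20)
def wray(u,v):
    i=vision.camera_info("wrist");K=np.array(i["mtx"]);H=np.array(i["hand_eye"]);s=get_state()
    from scipy.spatial.transform import Rotation as Ro
    w,x,y,z=s["eef_rot"];R=Ro.from_quat([x,y,z,w]).as_matrix()
    a=(u-K[0,2])/K[0,0];b=(v-K[1,2])/K[1,1];q=np.hypot(a,b)+1e-12
    d=np.array([a/q*np.sin(q),b/q*np.sin(q),np.cos(q)])
    return R@H[:3,3]+np.array(s["tcp_pos"]),R@H[:3,:3]@d
rays=[]
for k,z in enumerate((.20,.12)):
    if k: ctrl.movel([.544,.127,z],max_speed=.1)
    im,_=vision.grab_frame("wrist");cv2.imwrite(f"pics/b{k}.png",im)
    h=cv2.cvtColor(im,cv2.COLOR_BGR2HSV);m=cv2.inRange(h,(24,150,100),(34,255,255))
    n,l,st,c=cv2.connectedComponentsWithStats(m)
    for j in range(1,n):
        if st[j,4]>80:
            o,d=wray(*c[j]);print(k,st[j],c[j],(o+d*(.062-o[2])/d[2]))
print(get_state()["time"])
w=np.hstack([cv2.imread("pics/w2.png")[:, 150:500],cv2.imread("pics/b1.png")[:,100:540]]);cv2.imwrite("pics/cmp.png",w)
E
```

```text
(np.float64(2.905771722777374), np.float64(-0.08340531293343097), np.float64(0.06358561423118218))
18.475 0.08528813331242023 [-0.5096  0.5803 -0.0559]
0 [229   0  30  19 476] [242.855    7.9622] [0.7117 0.1943 0.062 ]
0 [303 169  26  25 380] [316.4921 178.2711] [0.5501 0.1275 0.062 ]
0 [532 321  15  15 145] [538.7724 327.669 ] [ 0.3212 -0.2137  0.062 ]
1 [303 196  30  26 337] [317.6914 208.1128] [0.5501 0.1266 0.062 ]
1 [222 205  12  11 103] [227.1942 210.0874] [0.5483 0.1912 0.062 ]
1 [558 354  15  15 139] [565.0791 361.2086] [ 0.3225 -0.2125  0.062 ]
22.5833
```

View pics/cmp.png

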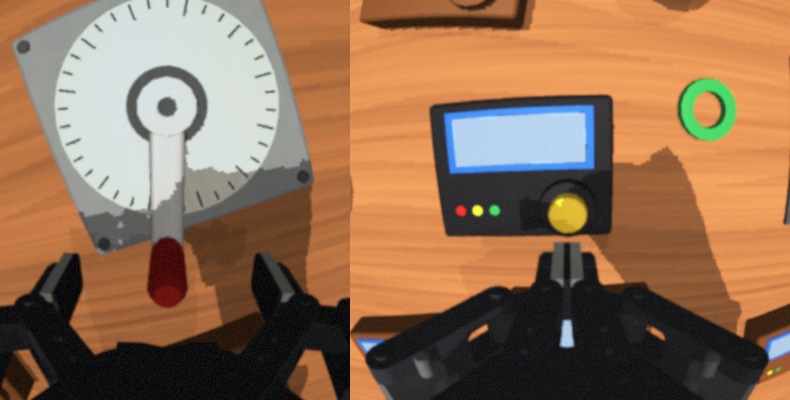

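The left half shows the crank at rest, straight between the open fingers with the knob at (167,290). The right half shows the yellow button at (567,213) on the black box, just ahead of the closed fingertips. Both views give a centre of about (0.546, 0.127). Now I press it while watching the force.

```bash
python3 - <<'E'
from h import *
x,y=.546,.127
ctrl.movel([x,y,.072],max_speed=.08);ctrl.pause(.2)
f0=np.mean([(ctrl.pause(.02),get_state()["contact_force"])[1] for _ in range(8)],0)[2];L=[]
for z in np.arange(.070,.046,-.001):
    ctrl.movel([x,y,z],max_speed=.03)
    f=np.mean([(ctrl.pause(.02),get_state()["contact_force"])[1] for _ in range(5)],0)[2]-f0
    L.append((z,get_state()["tcp_pos"][2],f))
    if f>14: break
ctrl.pause(.3);print(f0,np.array(L))
ctrl.movel([x,y,.075],max_speed=.05);ctrl.movel([x,y,.2],max_speed=.15);print(get_state()["time"])
E
```

```text
0.06401475600528195 [[ 0.07    0.0699 -0.029 ]
 [ 0.069   0.069   0.1166]
 [ 0.068   0.068  -0.2039]
 [ 0.067   0.067   0.2557]
 [ 0.066   0.066   0.1236]
 [ 0.065   0.065   0.1238]
 [ 0.064   0.064   0.0531]
 [ 0.063   0.063   0.1049]
 [ 0.062   0.0621  1.3114]
 [ 0.061   0.0611  1.2408]
 [ 0.06    0.06    2.089 ]
 [ 0.059   0.059   2.6464]
 [ 0.058   0.058   2.9784]
 [ 0.057   0.0571  3.2758]
 [ 0.056   0.0561  4.875 ]
 [ 0.055   0.0559 13.2283]
 [ 0.054   0.0558 21.7545]]
31.1833
```

The button bottomed out at 6 mm (contact at 62.3 mm, hard stop at 56 mm), and the arm is clear again. One last check of the scene, then I hand in.

```bash
python3 - <<'E'
from h import *
T,d=vision.grab_frame("top");cv2.imwrite("pics/end.png",T)
h=cv2.cvtColor(T[195:220,370:400],cv2.COLOR_BGR2HSV);m=cv2.inRange(h,(0,150,60),(6,255,255))
v,u=np.nonzero(m);a=[u.mean()+370,v.mean()+195];print(a)
for th in(2.876,2.904): print(th,proj("top",np.array([*(C+.0758*np.array([np.cos(th),np.sin(th)])),.12])))
E
```

```text
[np.float64(382.6458333333333), np.float64(208.33333333333334)]
2.876 [382.8306 207.9452]
2.904 [383.6951 208.1684]
```

View pics/end.png

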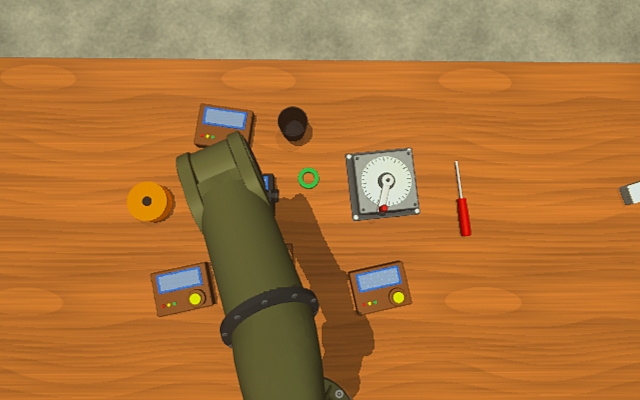

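The final picture shows the knob at (382.6,208.3), the crank still where I left it, the other things unmoved, and the arm clear.

```bash
python3 -c "
from h import *
print(ticket.close_job())"
```

```text
the job is handed in; nothing more can be done
None
```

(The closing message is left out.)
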